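# Drift the worn bush out of a microscope condenser carrier

## Task

Take the steel drift out of its wooden rest and use it to push the worn brass bush down through the bore of the black microscope carrier until the bush drops into the catch tray and the drift's collar comes down on the sprung stop ring on top of the carrier, pressed lightly (about 8 newtons) for a moment. Work gently: never press the drift on the carrier or on the bush with more than 25 newtons. Then pull the drift out, stand it back in its rest with the collar down on the wood, let go, and leave the bush in the tray and the other things on the desk alone.

Things in the scene. Friction and masses are not known exactly. Their poses are not given: they have to be found in the camera images.
- stand: press-out stand fixed to the desk, base 120 x 104 x 6 mm; origin: centre of its underside, on the desk; z up. Two aluminium cheeks (centred at y = +-44.5 mm, 80 mm high) clamp the black microscope carrier above a cream catch tray (inside 98 x 70 mm along x, y; floor 9 mm, rim 22 mm above the desk)
- bore_axis (a point): point on the vertical axis of the bore (21 mm diameter, through) in the black carrier, a block 80 x 76 x 36 mm thick; 86 mm above the desk. On top of it round the bore is a sprung steel stop ring, outside 38, inside 26 mm, 5 mm proud, giving 1 mm per 8 N, 3 mm in all. Clamped by hand: the ring's top lies 91 to 105 mm above the desk, different each time, not measured, not told by this point
- bush: worn brass bush, 19.4 mm diameter, 16 mm long, 11 mm hole, stuck in the bore below the carrier's top; origin: its centre, z its axis. Four sprung keepers in the bore hold it by friction: sliding it takes 3 to 15 N, until its top is about 5 mm above the carrier's underside; then it drops, about 9 mm before the drift's collar can touch the stop ring
- drift: steel drift standing upright in its rest: stem 16 mm diameter, 45 mm long below the collar, its last 3 mm tapering to 12 mm at the tip; collar 36 mm diameter, 4 mm thick; above the collar a square handle 18 x 18 mm, sides along the drift's x and y axes, to 58 mm above the origin; mass about 0.25 kg. Origin: on the axis at the underside of the collar; z points up the handle
- rest: light wooden block fixed to the desk, 76 x 76 x 56 mm high, with a vertical hole of 24 mm diameter, 52 mm deep, in the middle of its top, where the drift stands with its collar resting on the wood; origin: centre of its underside, z up
- handle (a point): point on the drift's axis, 34 mm above the underside of its collar, where the handle is best gripped; same axes as the drift
- slide_tray: bystander: flat cream tray of glass slides, 200 x 340 x 14 mm; origin: centre of its underside
- bottle: bystander: white jar with a steel cap, 68 mm diameter, 150 mm high; origin: centre of its underside
- paper_cup: bystander: paper coffee cup with cardboard sleeve, white lid, 82 mm diameter at the lid, 105 mm high; origin: centre of its underside
- jar_lid: bystander: white jar lid lying on the desk, 64 mm diameter, 14 mm high; origin: centre of its underside

How it is judged:
On the way, in this order (a step that is already met when the one before it is completed fails the run):
1. the drift is lifted out of its rest (tip above the wood) (z of drift in the frame of rest above 0.103 m), for 0.1 s.
2. the bush is out in the catch tray and the drift, upright in the bore, has its collar pressed on the stop ring with more than 3 N for 0.2 s (z of bush in the frame of stand below 0.03 m and horizontal distance between bush and stand below 0.058 m and contact force between drift and stand above 3 N and horizontal distance between drift and stand below 0.004 m and z of drift in the frame of stand between 0.084 and 0.1065 m and angle between drift's own z axis and vertical below 0.06 rad), for 0.2 s.
At the end, for the whole second after the job is handed in: The bush lies at rest in the stand's catch tray (its centre lower than 30 mm above the desk and within 58 mm of the bore axis); the drift stands at rest in its rest, upright within 0.08 rad, on the hole's axis within 6 mm, its collar down on the wood within 3 mm (z of bush in the frame of stand below 0.03 m and horizontal distance between bush and stand below 0.058 m and linear speed of each of bush, drift below 0.02 m/s and horizontal distance between drift and rest below 0.006 m and z of drift in the frame of rest between 0.053 and 0.059 m and angle between drift's own z axis and vertical below 0.08 rad); the robot touches nothing.
It fails at once if the drift presses on the stand, stop ring or carrier with more than 25 N (contact force between drift and stand above 25 N).
It fails at once if the drift presses on the bush with more than 25 N (contact force between drift and bush above 25 N).
It fails at once if a bystander is moved by more than 20 mm (distance of any of slide_tray, bottle, paper_cup, jar_lid from where it was at the start of the episode above 0.02 m).
It also fails if it takes over 51 s, if anything falls off the work surface, if the arm or the gripper's body presses on something with over 40 N, if the wrist force passes 120 N, or if a joint passes its speed limit or range.

## Robot

A 7-joint arm with a two-finger parallel gripper is mounted at the origin on the work surface. World frame = base frame: x ahead of the robot, y to its left, z up, the work surface at z = 0. Lengths are in m, angles in rad, forces in N, time in s.
With the tool pointing down it reaches from about 0.425 to 0.8 m from the base axis. Payload 8.3 kg.
Tool frame: the origin (TCP) lies on the centre line of the jaws, within the pads' length; the fingertips stand 11 mm ahead of it and the grasp point (between the pads) lies 8 mm behind it; z points along the fingers, y is the line along which they close (so a half turn about z gives the same grasp; the last joint's range is limited). The gripper opens to 85 mm and grips with 20 to 120 N. Pads are 22 mm wide; open, the fingers measure 114 mm over their backs; the gripper's body (76 mm by 85 mm) begins 54 mm behind the grasp point. The pads swing forward as they close: fully open they stand 13 mm farther back than shut.
Start: joints at [-1.172, 0.383, 0.016, 1.37, -0.006, 1.388, -0.046], TCP at [0.278, 0.56, 0.242] pointing down, gripper open.
Joint ranges: [-2.95, 2.95], [-0.25, 2.06], [-1.52, 1.56], [0.18, 2.33], [-1.44, 4.58], [0.02, 2.06], [-3.01, 3.01]. Speed limits (rad/s): [2.39, 2.39, 3.01, 3.01, 3.14, 3.14, 3.14].

## Interface

Orientations are given as a rotation vector (axis times angle).
In Python, from workcell import telemetry, imaging, job gives the robot as it stands. The module is installed in compiled form; this text tells all that it offers.
- The arm moves only by the shell command python3 -m jog FILE [OPENING] [FORCE], which reads ROWS from the file FILE. ROWS is a JSON object whose key "segments" holds a list of rows, 1 to 12 of them, each of 6 numbers: dx, dy, dz in fractions of the full range, 1 being 0.8 m, then a rotation vector rx, ry, rz in parts of the range, where 1.0 means pi rad; each row is the pose to reach, as a shift and turn from the pose commanded when the command began, along the tool's axes at that moment; what a row does not reach only later rows make up. A row lasts 1/10 s, in which the tool goes at most 0.05 m and 0.15 rad, less where a joint would pass 70% of its speed; a pose out of reach is approached as far as the arm can. OPENING is the opening from 0.0 (shut) to 1.0 (fully open), set as the command begins (- or left out keeps the last). The fingers move at their own pace and stop on an object; FORCE is the grip in N (left out, the last holds). Time passes only in rows, so rows that do not move let the fingers close. It prints the time, the measured TCP pose, the force, the opening and the grip force at its end. Shift and turn numbers lie between -1 and 1, and a call with a number outside is refused. Input that does not fit is refused with a message, and nothing moves.
- telemetry.observe(): the state, without advancing time (a new reading comes with each control period).
- imaging.camera(name): name is "side" or "top" or "wrist"; returns the picture (400x640x3 uint8, red, green, blue); there is no depth.
- imaging.calibration(name): a dict with "mtx" (3x3 intrinsics, pixels), "view" (4x4, takes a point from world to camera coordinates); the wrist camera has in their place "hand_eye" (4x4, takes a point from camera to tool coordinates, whose origin is the TCP and whose axes are the flange's). Camera axes: x right, y down, z forward; pixel columns grow to the right and rows downward; lengths in m; the calibration is good to about 2 mm. The wrist camera is an equidistant fisheye: a pixel r from the principal point sees the ray r / f radians off the axis. A picture is of the moment at which its call begins: read the wrist's pose just before it. calibration takes no time and is no camera call.
- job.job_done(): hands the job in; it is judged then, once.
The state is a dict: "time": time; "joint_pos": joint angles; "qvel": joint speeds; "effort": joint torques, N m; "eef_pos": TCP position; "tool_rot": TCP orientation; "contact_force": force on the tool from outside, world axes, zero at the start; "torque": the same for the moment, N m; "finger_gap": opening from 0.0 (shut) to 1.0 (fully open); "gripper_force": force on a finger pad.
Only numpy, scipy, OpenCV 4.12 (cv2) and the standard library are available. Lean on these libraries where they do the work, as an engineer would, in place of code of your own. Each camera call takes 0.05 s, during which the arm holds its last target. There are 200 camera calls.

## Working session

There is one attempt and no reset: what is moved stays moved. The work goes in short steps, Python scripts to look and compute and a shell command to move; the robot and the scene stay as the last step left them, time stands still between calls to the robot, and variables do not carry over. Pictures are saved under pics/ and viewed, at most 10 in all, crops included, and the job is handed in when it is done.

```bash
mkdir -p pics; python3 - <<'E'
from workcell import telemetry, imaging
import cv2,numpy as np
np.set_printoptions(precision=4,suppress=True)
print(telemetry.observe())
for n in ("side","top","wrist"):
    im=imaging.camera(n); cv2.imwrite(f"pics/{n}0.png",im[:,:,::-1])
    print(n,imaging.calibration(n))
E
```

```text
{'time': 0.0, 'joint_pos': array([-1.1719,  0.3842,  0.0164,  1.3712, -0.0063,  1.3882, -0.0465]), 'qvel': array([ 0.0009, -0.0006,  0.0005,  0.0007, -0.0002, -0.002 ,  0.002 ]), 'effort': array([ -0.0001, -62.7597,   0.8439, -37.1814,   0.0165,   0.0144,
        -0.    ]), 'eef_pos': array([0.2783, 0.5591, 0.2413]), 'tool_rot': array([-0.7189, -3.0578,  0.003 ]), 'contact_force': array([0.2109, 0.031 , 0.4295]), 'torque': array([-0.011 , -0.0197, -0.0048]), 'gripper_force': 0.0, 'finger_gap': 0.996681931099115}
side {'mtx': array([[500.6873,   0.    , 319.1228],
       [  0.    , 500.6873, 199.6503],
       [  0.    ,   0.    ,   1.    ]]), 'view': array([[-0.9988, -0.0492, -0.0001,  0.6232],
       [-0.0358,  0.7275, -0.6852,  0.0823],
       [ 0.0338, -0.6844, -0.7283,  1.5472],
       [ 0.    ,  0.    ,  0.    ,  1.    ]])}
top {'mtx': array([[444.5634,   0.    , 325.7795],
       [  0.    , 444.5634, 196.2525],
       [  0.    ,   0.    ,   1.    ]]), 'view': array([[ 0.0251, -0.9997,  0.0032, -0.0423],
       [-0.9942, -0.0253, -0.1041,  0.6313],
       [ 0.1042, -0.0006, -0.9946,  1.3071],
       [ 0.    ,  0.    ,  0.    ,  1.    ]])}
wrist {'mtx': array([[309.7069,   0.    , 322.8056],
       [  0.    , 309.7069, 195.2958],
       [  0.    ,   0.    ,   1.    ]]), 'hand_eye': array([[-0.0008, -0.9591, -0.2829,  0.0728],
       [ 1.    , -0.0009,  0.0001,  0.0007],
       [-0.0004, -0.2829,  0.9591, -0.1299],
       [ 0.    ,  0.    ,  0.    ,  1.    ]])}
```

View pics/top0.png

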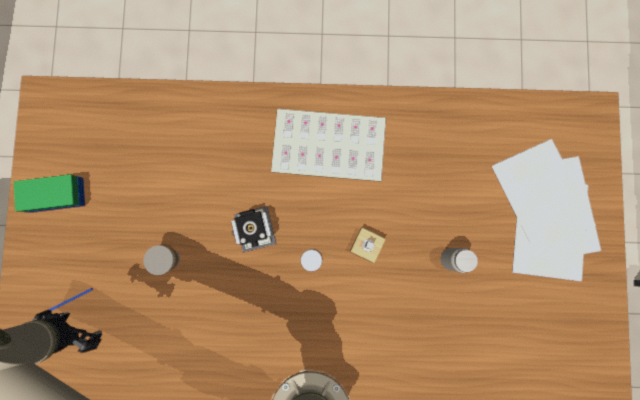

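View pics/side0.png

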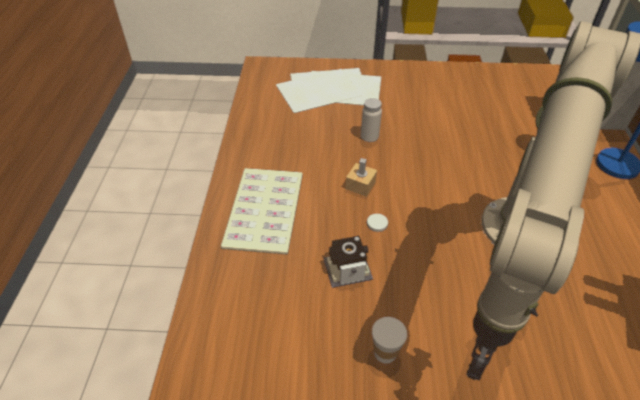

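```bash
cat > h.py <<'E'
import numpy as np, cv2
from workcell import telemetry, imaging
from scipy.spatial.transform import Rotation as R
np.set_printoptions(precision=4,suppress=True)
def ray(n,uv,st=None):
    c=imaging.calibration(n);K=c["mtx"];uv=np.atleast_2d(np.array(uv,float))
    q=np.c_[(uv[:,0]-K[0,2])/K[0,0],(uv[:,1]-K[1,2])/K[1,1]]
    if n=="wrist":
        t=np.linalg.norm(q,axis=1,keepdims=True)
        d=np.c_[q/np.maximum(t,1e-9)*np.sin(t),np.cos(t)]
        M=np.eye(4);M[:3,:3]=R.from_rotvec(st["tool_rot"]).as_matrix();M[:3,3]=st["eef_pos"]
        M=M@c["hand_eye"]
    else:
        d=np.c_[q,np.ones(len(q))];M=np.linalg.inv(c["view"])
    return M[:3,3],d@M[:3,:3].T
def plane(n,uv,z,st=None):
    o,d=ray(n,uv,st);return o+d*((z-o[2])/d[:,2:])
def proj(n,p,st=None):   # world points -> pixels
    p=np.atleast_2d(p);c=imaging.calibration(n);K=c["mtx"]
    if n=="wrist":
        M=np.eye(4);M[:3,:3]=R.from_rotvec(st["tool_rot"]).as_matrix();M[:3,3]=st["eef_pos"]
        V=np.linalg.inv(M@c["hand_eye"])
    else: V=c["view"]
    x=p@V[:3,:3].T+V[:3,3];r=np.linalg.norm(x[:,:2],axis=1,keepdims=True)
    q=x[:,:2]/r*np.arctan2(r,x[:,2:]) if n=="wrist" else x[:,:2]/x[:,2:]
    return q*K[0,0]+K[:2,2]
def move(xy_z,yaw=None): # shift/turn in tool axes from measured pose to world target; yaw = angle of tool y axis
    st=telemetry.observe();T=R.from_rotvec(st["tool_rot"])
    d=T.inv().apply(np.array(xy_z)-st["eef_pos"])
    if yaw is None: return d
    ys=[]
    for k in (0,np.pi):
        y=np.array([np.cos(yaw+k),np.sin(yaw+k),0]);z=np.array([0,0,-1.]);x=np.cross(y,z)
        ys.append((T.inv()*R.from_matrix(np.c_[x,y,z])).as_rotvec())
    return d,ys
E
python3 - <<'E'
from h import *
print(plane("top",[[251,229]],.09),plane("top",[[369,245]],.06), plane("top",[[311,260],[160,260],[460,260]],.05))
print(plane("side",[[349,246]],.09),plane("side",[[361,175]],.056))
a=cv2.imread("pics/top0.png")[195:275,210:410]; cv2.imwrite("pics/c1.png",cv2.resize(a,None,fx=4,fy=4,interpolation=cv2.INTER_CUBIC))
b=cv2.imread("pics/side0.png")[150:290,310:410]
cv2.imwrite("pics/c2.png",cv2.resize(b,None,fx=4,fy=4,interpolation=cv2.INTER_CUBIC))
for yaw in (0,):
  print(move([0.5,-.12,.3]))
st=telemetry.observe();print(R.from_rotvec(st["tool_rot"]).as_matrix())
E
```

```text
[[0.5266 0.1854 0.09  ]] [[ 0.4895 -0.1561  0.06  ]] [[ 0.4414  0.0123  0.05  ]
 [ 0.4304  0.4544  0.05  ]
 [ 0.4524 -0.4248  0.05  ]]
[[0.5329 0.1735 0.09  ]] [[ 0.4952 -0.1459  0.056 ]]
[-0.5011 -0.5094 -0.0577]
[[-0.8953  0.4455 -0.0007]
 [ 0.4455  0.8953 -0.0013]
 [ 0.     -0.0015 -1.    ]]
```

View pics/c1.png

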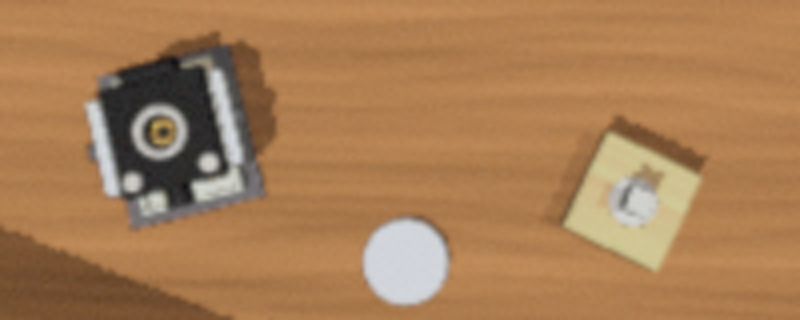

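Units first: shifts go in shares of 0.8 m and turns go in shares of pi rad. So -0.39 m / 0.8 = -0.4875, -0.223 m / 0.8 = -0.2788.

```bash
echo '{"segments":[[-0.4875,-0.2788,0,0,0,0],[-0.4875,-0.2788,0,0,0,0],[-0.4875,-0.2788,0,0,0,0],[-0.4875,-0.2788,0,0,0,0],[-0.4875,-0.2788,0,0,0,0],[-0.4875,-0.2788,0,0,0,0],[-0.4875,-0.2788,0,0,0,0],[-0.4875,-0.2788,0,0,0,0],[-0.4875,-0.2788,0,0,0,0],[-0.4875,-0.2788,0,0,0,0],[-0.4875,-0.2788,0,0,0,0],[-0.4875,-0.2788,0,0,0,0]]}' > mv.in && python3 -m jog mv.in 1.0
python3 - <<'E'
from h import *
import pickle
st=telemetry.observe();im=imaging.camera("wrist");pickle.dump((st,im),open("w1.pkl","wb"))
cv2.imwrite("pics/w1.png",im[:,:,::-1]);print(st["qvel"],R.from_rotvec(st["tool_rot"]).as_matrix())
E
```

```text
time: 1.35
eef_pos: [0.5275, 0.1875, 0.2419]
tool_rot: [-0.716, -3.058, -0.0]
contact_force: [0.5, 0.9, 0.2]
finger_gap: 1.001
gripper_force: 0.0
[-0.0182 -0.0021 -0.0096  0.0018  0.0009 -0.0012  0.0024] [[-0.896   0.444  -0.001 ]
 [ 0.444   0.896   0.0004]
 [ 0.001  -0.0001 -1.    ]]
```

View pics/w1.png

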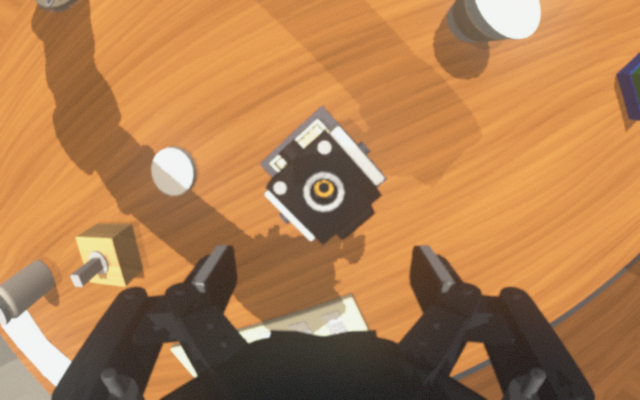

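To row units: -0.08 m / 0.8 = -0.1, -0.05 m / 0.8 = -0.0625.

```bash
echo '{"segments":[[-0.0625,0,0,0,0,0],[-0.1,0,0,0,0,0],[-0.1,0,0,0,0,0],[-0.1,0,0,0,0,0],[-0.1,0,0,0,0,0]]}' > mv.in && python3 -m jog mv.in 
cat > ring.py <<'E'
from h import *
import pickle
def ring(im,near):
    h=cv2.cvtColor(im,cv2.COLOR_RGB2HSV)
    m=((h[...,2]>110)&(h[...,1]<70)).astype(np.uint8)
    cs,_=cv2.findContours(m,cv2.RETR_EXTERNAL,cv2.CHAIN_APPROX_NONE)
    cs=[c for c in cs if cv2.contourArea(c)>150]
    c=min(cs,key=lambda c:np.linalg.norm(c.reshape(-1,2).mean(0)-near))
    e=cv2.fitEllipse(cv2.convexHull(c));return e
E
python3 - <<'E'
from ring import *
st=telemetry.observe();im=imaging.camera("wrist");pickle.dump((st,im),open("w2.pkl","wb"))
s1,i1=pickle.load(open("w1.pkl","rb"))
e1=ring(i1,np.array([324,189]))
g=plane("wrist",[e1[0]],.098,s1);n2=proj("wrist",g,st)[0]
e2=ring(im,n2);print(e1,e2,n2)
top=cv2.imread("pics/top0.png")[:,:,::-1]
L=[ray("wrist",[e1[0]],s1),ray("wrist",[e2[0]],st),ray("top",[[250,227.7]])]
for sel in ((0,1),(0,2),(1,2),(0,1,2)):
    A=np.zeros((3,3));b=np.zeros(3)
    for k in sel:
        o,d=L[k];d=d[0]/np.linalg.norm(d);P=np.eye(3)-np.outer(d,d);A+=P;b+=P@o
    print(sel,np.linalg.solve(A,b))
for z in (.091,.098,.105): print(z,plane("wrist",[e1[0]],z,s1),plane("wrist",[e2[0]],z,st))
# rough size from two rim points of ellipse
c=im[max(0,int(n2[1])-80):int(n2[1])+80,int(n2[0])-100:int(n2[0])+100]
cv2.imwrite("pics/w2c.png",cv2.resize(c,None,fx=3,fy=3)[:,:,::-1])
E
```

```text
time: 1.9
eef_pos: [0.5989, 0.1525, 0.2421]
tool_rot: [-0.714, -3.058, -0.001]
contact_force: [0.2, 0.5, -0.5]
finger_gap: 0.997
gripper_force: 0.0
((323.2865905761719, 191.482666015625), (41.12726974487305, 42.15241622924805), 88.15394592285156) ((323.1009826660156, 103.97210693359375), (43.970088958740234, 44.5415153503418), 89.68640899658203) [322.8492 103.8479]
(0, 1) [0.5319 0.1867 0.0976]
(0, 2) [0.5303 0.1868 0.1018]
(1, 2) [0.531  0.187  0.0966]
(0, 1, 2) [0.5311 0.1868 0.0998]
0.091 [[0.5336 0.1858 0.091 ]] [[0.5319 0.1868 0.091 ]]
0.098 [[0.5318 0.1867 0.098 ]] [[0.532  0.1868 0.098 ]]
0.105 [[0.53   0.1875 0.105 ]] [[0.532  0.1868 0.105 ]]
```

View pics/w2c.png

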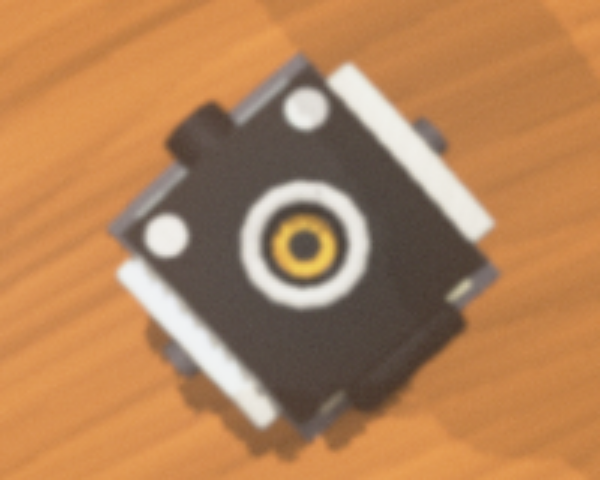

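```bash
python3 - <<'E'
from h import *
p=plane("top",[[368.75,244.5]],.056)[0];print(p)
p[2]=.235;print(move(p))
E
```

```text
[ 0.4909 -0.1557  0.056 ]
[-0.0397 -0.3241  0.0071]
```

```bash
echo '{"segments":[[-0.05,-0.405,0.0063,0,0,0],[-0.05,-0.405,0.0063,0,0,0],[-0.05,-0.405,0.0063,0,0,0],[-0.05,-0.405,0.0063,0,0,0],[-0.05,-0.405,0.0063,0,0,0],[-0.05,-0.405,0.0063,0,0,0],[-0.05,-0.405,0.0063,0,0,0],[-0.05,-0.405,0.0063,0,0,0],[-0.05,-0.405,0.0063,0,0,0]]}' > mv.in && python3 -m jog mv.in
python3 - <<'E'
from ring import *
st=telemetry.observe();im=imaging.camera("wrist");pickle.dump((st,im),open("w3.pkl","wb"))
c=im[80:280,200:440];cv2.imwrite("pics/w3.png",cv2.resize(c,None,fx=3,fy=3,interpolation=cv2.INTER_CUBIC)[:,:,::-1])
E
```

```text
time: 2.85
eef_pos: [0.4912, -0.1566, 0.2377]
tool_rot: [0.718, 3.058, 0.002]
contact_force: [-0.0, 0.7, 0.4]
finger_gap: 1.001
gripper_force: 0.0
```

View pics/w3.png

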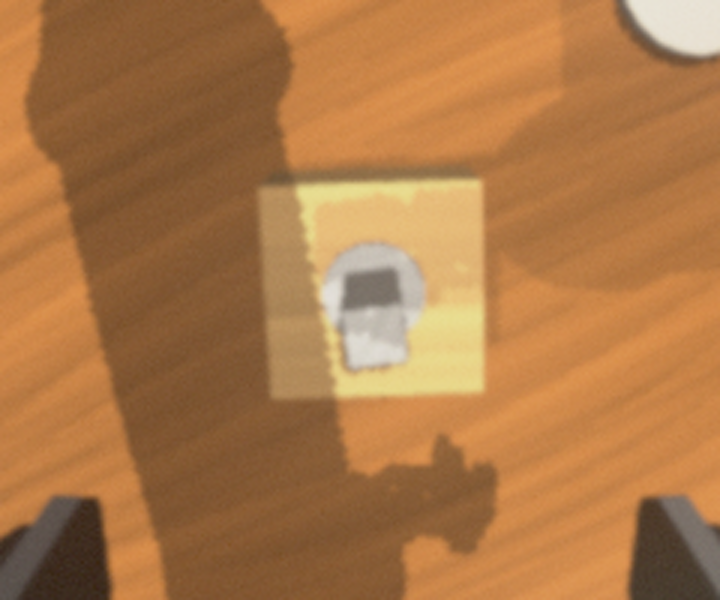

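```bash
python3 - <<'E'
from ring import *
st,_=pickle.load(open("w3.pkl","rb"))
f=lambda a:np.array(a)/3+[200,80]-1/3
q=plane("wrist",f([(341,310),(404,305),(407,360),(348,369)]),.114,st);print(q,q.mean(0))
for i in range(4):
    d=q[(i+1)%4]-q[i];print(np.linalg.norm(d),np.degrees(np.arctan2(d[1],d[0]))%90)
print("collar",plane("wrist",f([(374,292)]),.060,st))
r=plane("wrist",f([(258,185),(482,178),(485,390),(270,398)]),.056,st);print("rest",r.mean(0))
for i in range(4):
    d=r[(i+1)%4]-r[i];print(np.linalg.norm(d),np.degrees(np.arctan2(d[1],d[0]))%90)
s=st;T=R.from_rotvec(s["tool_rot"]).as_matrix();print(np.degrees(np.arctan2(T[1,1],T[0,1])))
E
```

```text
[[ 0.4802 -0.159   0.114 ]
 [ 0.4868 -0.1425  0.114 ]
 [ 0.5017 -0.1488  0.114 ]
 [ 0.4966 -0.1651  0.114 ]] [ 0.4913 -0.1539  0.114 ]
0.01777535898376567 68.17268501029312
0.016217293330474915 67.1292899854115
0.01709434681085755 72.56986335344897
0.017530649735765742 69.59787616120917
collar [[ 0.4911 -0.1537  0.06  ]]
rest [ 0.4913 -0.1538  0.056 ]
0.07553723668428208 65.31601682234651
0.07543667109868649 66.00999709305448
0.07677125423906274 65.72131525442408
0.0759748642464944 65.07588847304078
63.55758498926964
```

To row units: 0.156 m / 0.8 = 0.195, 0.0025 m / 0.8 = 0.0031, -0.096 rad / 3.1416 = -0.0306.

```bash
echo '{"segments":[[0.0013,0.0031,0.05,0,0,-0.0306],[0.0013,0.0031,0.1,0,0,-0.0306],[0.0013,0.0031,0.15,0,0,-0.0306],[0.0013,0.0031,0.175,0,0,-0.0306],[0.0013,0.0031,0.195,0,0,-0.0306],[0.0013,0.0031,0.195,0,0,-0.0306],[0.0013,0.0031,0.195,0,0,-0.0306]]}' > mv.in && python3 -m jog mv.in && echo '{"segments":[[0,0,0,0,0,0],[0,0,0,0,0,0],[0,0,0,0,0,0],[0,0,0,0,0,0],[0,0,0,0,0,0],[0,0,0,0,0,0],[0,0,0,0,0,0],[0,0,0,0,0,0]]}' > mv.in && python3 -m jog mv.in 0.0 60
```

```text
time: 3.6
eef_pos: [0.4921, -0.1533, 0.0816]
tool_rot: [-0.567, -3.09, -0.0]
contact_force: [0.3, 0.4, -0.1]
finger_gap: 1.003
gripper_force: 0.0
time: 4.4
eef_pos: [0.4918, -0.1549, 0.0817]
tool_rot: [0.571, 3.089, 0.0]
contact_force: [-1.7, 0.6, 5.8]
finger_gap: 0.2
gripper_force: 59.0
```

To row units: -0.13 m / 0.8 = -0.1625, -0.1 m / 0.8 = -0.125.

```bash
echo '{"segments":[[0,0,-0.025,0,0,0],[0,0,-0.075,0,0,0],[0,0,-0.125,0,0,0],[0,0,-0.1625,0,0,0],[0,0,-0.1625,0,0,0],[0,0,-0.1625,0,0,0]]}' > mv.in && python3 -m jog mv.in - 80
python3 - <<'E'
from ring import *
st=telemetry.observe();print(st["contact_force"],st["torque"])
p=[.5317,.1868,st["eef_pos"][2]];print(move(p),st["eef_pos"])
E
```

```text
time: 5.0
eef_pos: [0.4913, -0.1545, 0.2108]
tool_rot: [-0.571, -3.089, -0.0]
contact_force: [-0.2, 0.7, -3.5]
finger_gap: 0.201
gripper_force: 78.6
[-0.1679  0.7413 -3.5231] [-0.0161  0.0239  0.0013]
[0.0843 0.3332 0.0001] [ 0.4913 -0.1545  0.2108]
```

To row units: 0.333 m / 0.8 = 0.4163, 0.328 m / 0.8 = 0.41.

```bash
echo '{"segments":[[0.0125,0.05,0,0,0,0],[0.025,0.1,0,0,0,0],[0.0413,0.1625,0,0,0,0],[0.0563,0.225,0,0,0,0],[0.0725,0.2875,0,0,0,0],[0.0863,0.3438,0,0,0,0],[0.0975,0.3875,0,0,0,0],[0.1038,0.41,0,0,0,0],[0.105,0.4163,0,0,0,0],[0.105,0.4163,0,0,0,0],[0.105,0.4163,0,0,0,0],[0.105,0.4163,0,0,0,0]]}' > mv.in && python3 -m jog mv.in
python3 - <<'E'
from ring import *
st=telemetry.observe();im=imaging.camera("wrist");sd=imaging.camera("side");pickle.dump((st,im,sd),open("w4.pkl","wb"))
c=im[100:400,180:460].copy();u=proj("wrist",[[.5317,.1868,.098]],st)[0];print(u,st["eef_pos"])
d=sd[170:300,300:400]
print(proj("side",[[.5317,.1868,.098]]))
a=cv2.resize(c,(525,562));b=cv2.resize(d,(270,562*270//351 if 0 else 351),interpolation=cv2.INTER_CUBIC)
o=np.zeros((562,800,3),np.uint8);o[:,:525]=a;o[:351,528:798]=b
cv2.imwrite("pics/w4.png",o[:,:,::-1])
E
```

```text
time: 6.2
eef_pos: [0.5324, 0.184, 0.2111]
tool_rot: [-0.576, -3.088, 0.001]
contact_force: [0.1, -0.5, -3.6]
finger_gap: 0.197
gripper_force: 78.8
[324.7799 194.4802] [0.5324 0.184  0.2111]
[[349.5167 248.0497]]
```

View pics/w4.png

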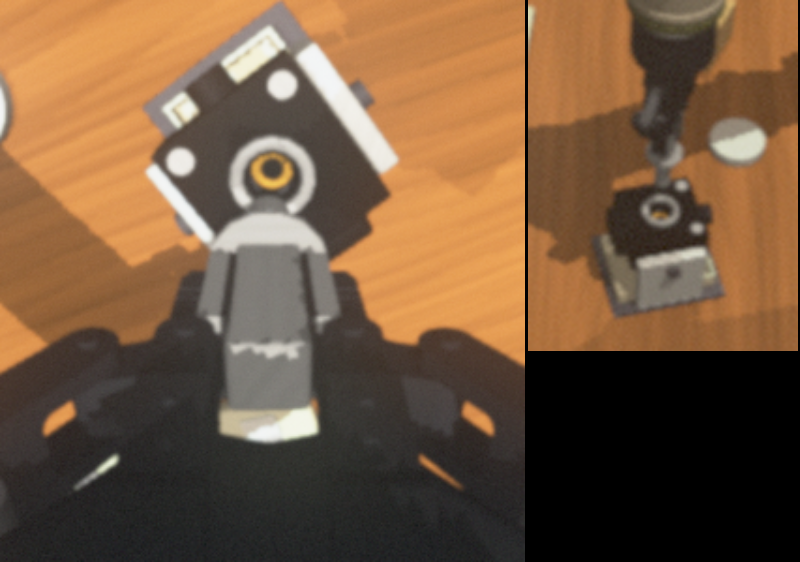

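```bash
python3 - <<'E'
from ring import *
st,im,sd=pickle.load(open("w4.pkl","rb"))
T=R.from_rotvec(st["tool_rot"]).as_matrix()
for off in (0,.001,.002):
  P=np.array([[.018+off,0,.022],[.018+off,0,.026],[.006+off,0,.071],[.008+off,0,.068],[.009+off,-.009,-.032],[.009+off,.009,-.032],[-.009+off,0,-.032]])
  print(off,proj("wrist",P@T.T+st["eef_pos"],st).round(1).tolist())
g=cv2.cvtColor(im,cv2.COLOR_RGB2GRAY)
print(g[195:240,323])
print(im[310:340,323].tolist())
s=telemetry.observe();print(s["time"],s["eef_pos"],move([.5317,.1868,.2111]))
E
```

```text
0 [[321.3, 213.5], [321.3, 211.0], [321.6, 205.8], [321.6, 204.3], [296.6, 285.0], [344.9, 285.0], [320.9, 321.9]]
0.001 [[321.3, 211.7], [321.3, 209.2], [321.6, 204.4], [321.6, 202.9], [296.5, 282.8], [345.0, 282.8], [320.9, 320.0]]
0.002 [[321.3, 209.9], [321.3, 207.4], [321.6, 203.0], [321.6, 201.5], [296.4, 280.5], [345.1, 280.5], [320.9, 318.2]]
[140 181 197 198 177 137  93  67  74  94 109 119 122 123 122 125 134 145
 161 193 215 218 218 217 217 215 213 215 216 218 217 216 216 215 200 172
 143 128 128 125 124 123 126 121 126]
[[128, 126, 121], [130, 129, 121], [127, 125, 118], [127, 126, 118], [127, 126, 118], [126, 124, 119], [125, 121, 118], [130, 127, 119], [146, 141, 126], [178, 168, 141], [188, 179, 151], [183, 176, 151], [192, 183, 166], [200, 190, 174], [200, 189, 174], [203, 192, 177], [211, 203, 191], [225, 225, 219], [237, 240, 237], [242, 244, 242], [243, 244, 243], [243, 244, 242], [241, 243, 241], [237, 238, 235], [223, 223, 219], [178, 177, 170], [114, 115, 111], [67, 67, 63], [51, 53, 48], [52, 48, 46]]
6.3 [0.5324 0.1848 0.2115] [0.0014 0.0016 0.0004]
```

To row units: 0.036 m / 0.8 = 0.045, 0.03 m / 0.8 = 0.0375.

```bash
echo '{"segments":[[0.0015,0.001,0.0125,0,0,0],[0.0015,0.001,0.025,0,0,0],[0.0015,0.001,0.0375,0,0,0],[0.0015,0.001,0.045,0,0,0],[0.0015,0.001,0.045,0,0,0]]}' > mv.in && python3 -m jog mv.in && echo '{"segments":[[0,0,0.0025,0,0,0],[0,0,0.005,0,0,0],[0,0,0.0075,0,0,0],[0,0,0.01,0,0,0],[0,0,0.0125,0,0,0],[0,0,0.015,0,0,0]]}' > mv.in && python3 -m jog mv.in
```

```text
time: 6.8
eef_pos: [0.5306, 0.1872, 0.1737]
tool_rot: [-0.571, -3.087, 0.003]
contact_force: [0.3, -0.2, -3.3]
finger_gap: 0.201
gripper_force: 78.8
time: 7.4
eef_pos: [0.5314, 0.1875, 0.1632]
tool_rot: [0.571, 3.089, 0.0]
contact_force: [-0.9, 0.5, -2.4]
finger_gap: 0.2
gripper_force: 78.8
```

To row units: 0.004 m / 0.8 = 0.005, -0.001 m / 0.8 = -0.0013.

```bash
echo '{"segments":[[0,-0.0013,0,0,0,0],[0,-0.0013,0.0025,0,0,0],[0,-0.0013,0.005,0,0,0],[0,-0.0013,0.005,0,0,0]]}' > mv.in && python3 -m jog mv.in; echo '{"segments":[[0,0,0.0025,0,0,0],[0,0,0.005,0,0,0],[0,0,0.005,0,0,0]]}' > mv.in && python3 -m jog mv.in
```

```text
time: 7.8
eef_pos: [0.5308, 0.1865, 0.1589]
tool_rot: [-0.571, -3.089, 0.0]
contact_force: [-0.2, 0.9, -3.9]
finger_gap: 0.197
gripper_force: 78.8
time: 8.1
eef_pos: [0.5308, 0.1865, 0.1549]
tool_rot: [-0.571, -3.089, 0.001]
contact_force: [-0.2, -0.3, -3.3]
finger_gap: 0.199
gripper_force: 78.8
```

To row units: 0.006 m / 0.8 = 0.0075, 0.0045 m / 0.8 = 0.0056.

```bash
echo '{"segments":[[0,0,0.0019,0,0,0],[0,0,0.0038,0,0,0],[0,0,0.0056,0,0,0],[0,0,0.0075,0,0,0]]}' > mv.in && python3 -m jog mv.in; echo '{"segments":[[0,0,0.0019,0,0,0],[0,0,0.0038,0,0,0],[0,0,0.0056,0,0,0],[0,0,0.0075,0,0,0]]}' > mv.in && python3 -m jog mv.in
```

```text
time: 8.5
eef_pos: [0.5314, 0.1867, 0.1504]
tool_rot: [0.571, 3.088, 0.001]
contact_force: [-2.2, -1.2, 5.7]
finger_gap: 0.199
gripper_force: 80.0
time: 8.9
eef_pos: [0.5313, 0.1866, 0.1444]
tool_rot: [0.571, 3.088, 0.001]
contact_force: [-2.7, -1.4, 5.5]
finger_gap: 0.2
gripper_force: 79.9
```

To row units: 0.006 m / 0.8 = 0.0075, 0.0045 m / 0.8 = 0.0056.

```bash
echo '{"segments":[[0,0,0.0019,0,0,0],[0,0,0.0038,0,0,0],[0,0,0.0056,0,0,0],[0,0,0.0075,0,0,0]]}' > mv.in && python3 -m jog mv.in; echo '{"segments":[[0,0,0.0019,0,0,0],[0,0,0.0038,0,0,0],[0,0,0.0056,0,0,0],[0,0,0.0075,0,0,0]]}' > mv.in && python3 -m jog mv.in
```

```text
time: 9.3
eef_pos: [0.5312, 0.1866, 0.1377]
tool_rot: [0.571, 3.089, 0.001]
contact_force: [-0.7, -1.1, 0.1]
finger_gap: 0.198
gripper_force: 79.5
time: 9.7
eef_pos: [0.5308, 0.1865, 0.1308]
tool_rot: [-0.571, -3.089, 0.001]
contact_force: [-0.4, 0.2, -3.5]
finger_gap: 0.202
gripper_force: 78.8
```

To row units: 0.002 m / 0.8 = 0.0025, 0.0015 m / 0.8 = 0.0019.

```bash
for i in 1; do echo '{"segments":[[0,0,0.0006,0,0,0],[0,0,0.0013,0,0,0],[0,0,0.0019,0,0,0],[0,0,0.0025,0,0,0]]}' > mv.in && python3 -m jog mv.in; done; echo '{"segments":[[0,0,0.0006,0,0,0],[0,0,0.0013,0,0,0],[0,0,0.0013,0,0,0]]}' > mv.in && python3 -m jog mv.in
```

```text
time: 10.1
eef_pos: [0.531, 0.1866, 0.1293]
tool_rot: [0.571, 3.089, 0.0]
contact_force: [0.1, -0.6, -3.3]
finger_gap: 0.201
gripper_force: 78.8
time: 10.4
eef_pos: [0.531, 0.1865, 0.1282]
tool_rot: [-0.571, -3.089, 0.0]
contact_force: [0.4, -0.0, -3.1]
finger_gap: 0.197
gripper_force: 78.8
```

To row units: 0.001 m / 0.8 = 0.0013, 0.0005 m / 0.8 = 0.0006.

```bash
echo '{"segments":[[0,0,0.0006,0,0,0],[0,0,0.0013,0,0,0],[0,0,0.0013,0,0,0]]}' > mv.in && python3 -m jog mv.in | grep -E 'eef|cont'; echo '{"segments":[[0,0,0.0006,0,0,0],[0,0,0.0013,0,0,0],[0,0,0.0013,0,0,0]]}' > mv.in && python3 -m jog mv.in| grep -E 'eef|cont'
```

```text
eef_pos: [0.531, 0.1866, 0.1273]
contact_force: [0.6, 0.1, -2.3]
eef_pos: [0.5311, 0.1865, 0.1266]
contact_force: [-1.2, 0.7, 1.9]
```

```bash
echo '{"segments":[[0,0,0.0006,0,0,0],[0,0,0.0006,0,0,0],[0,0,0.0006,0,0,0],[0,0,0.0006,0,0,0],[0,0,0.0006,0,0,0]]}' > mv.in && python3 -m jog mv.in | grep -E 'eef|cont'
python3 - <<'E'
from ring import *
sd=imaging.camera("side");cv2.imwrite("pics/s5.png",cv2.resize(sd[170:300,290:410],None,fx=4,fy=4,interpolation=cv2.INTER_CUBIC)[:,:,::-1])
s=telemetry.observe();print(s["contact_force"],s["eef_pos"],s["time"])
E
```

```text
eef_pos: [0.5311, 0.1866, 0.1262]
contact_force: [-2.8, -2.4, 5.3]
[-2.9086 -1.1566  5.7695] [0.5311 0.1866 0.1261] 11.55
```

View pics/s5.png

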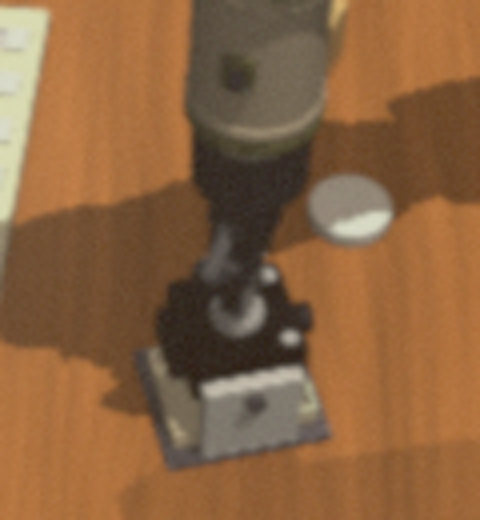

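To row units: -0.086 m / 0.8 = -0.1075, -0.03 m / 0.8 = -0.0375.

```bash
echo '{"segments":[[0,0,0,0,0,0],[0,0,0,0,0,0],[0,0,-0.0063,0,0,0],[0,0,-0.0188,0,0,0],[0,0,-0.0375,0,0,0],[0,0,-0.0625,0,0,0],[0,0,-0.0938,0,0,0],[0,0,-0.1075,0,0,0],[0,0,-0.1075,0,0,0],[0,0,-0.1075,0,0,0]]}' > mv.in && python3 -m jog mv.in
python3 - <<'E'
from ring import *
im=imaging.camera("wrist")
c=im[100:300,220:430];cv2.imwrite("pics/w6.png",cv2.resize(c,None,fx=2.9,fy=2.9,interpolation=cv2.INTER_CUBIC)[:,:,::-1])
s=telemetry.observe();print(s["contact_force"],s["torque"],s["eef_pos"],s["time"])
print(move([.4918,-.1549,s["eef_pos"][2]]))
E
```

```text
time: 12.55
eef_pos: [0.5307, 0.1865, 0.211]
tool_rot: [-0.571, -3.088, 0.001]
contact_force: [-0.7, 0.1, -3.1]
finger_gap: 0.201
gripper_force: 78.9
[-0.097   0.1799 -3.1302] [0.0221 0.041  0.0352] [0.5304 0.1864 0.2104] 12.6
[-0.086  -0.3325  0.0004]
```

View pics/w6.png

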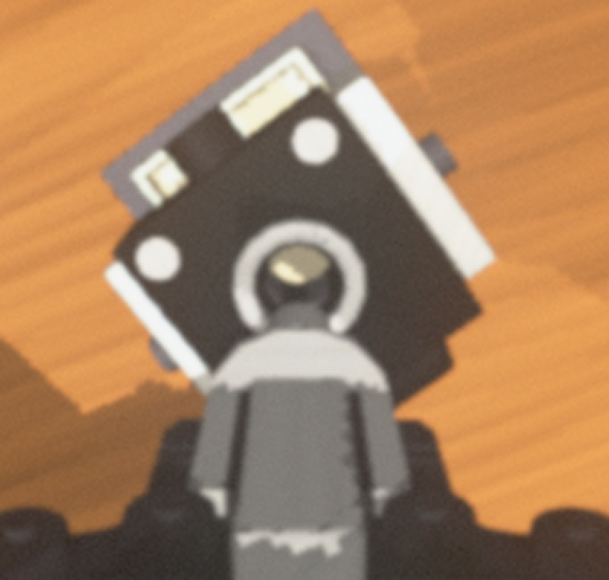

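The bore is clear: the cream tray shows through it at about (298,265), so the bush is out. Next I'll take the drift back to the rest.

To row units: -0.3325 m / 0.8 = -0.4156, -0.327 m / 0.8 = -0.4088.

```bash
echo '{"segments":[[-0.0125,-0.05,0,0,0,0],[-0.025,-0.1,0,0,0,0],[-0.0413,-0.1625,0,0,0,0],[-0.0575,-0.225,0,0,0,0],[-0.0738,-0.2875,0,0,0,0],[-0.0888,-0.3438,0,0,0,0],[-0.1,-0.3875,0,0,0,0],[-0.1063,-0.4088,0,0,0,0],[-0.1075,-0.4156,0,0,0,0],[-0.1075,-0.4156,0,0,0,0],[-0.1075,-0.4156,0,0,0,0],[-0.1075,-0.4156,0,0,0,0]]}' > mv.in && python3 -m jog mv.in
echo '{"segments":[[0,0,0.025,0,0,0],[0,0,0.05,0,0,0],[0,0,0.0688,0,0,0],[0,0,0.075,0,0,0],[0,0,0.075,0,0,0]]}' > mv.in && python3 -m jog mv.in
python3 - <<'E'
from ring import *
print(move([.4918,-.1549,.0817]))
E
```

```text
time: 13.8
eef_pos: [0.4927, -0.1528, 0.2114]
tool_rot: [-0.567, -3.089, -0.001]
contact_force: [-0.3, 0.2, -2.8]
finger_gap: 0.201
gripper_force: 79.0
time: 14.3
eef_pos: [0.4922, -0.1537, 0.1513]
tool_rot: [-0.569, -3.088, -0.0]
contact_force: [0.4, -0.7, -2.4]
finger_gap: 0.198
gripper_force: 79.0
[-0.0001 -0.0012  0.0696]
```

To row units: 0.066 m / 0.8 = 0.0825, 0.056 m / 0.8 = 0.07.

```bash
echo '{"segments":[[0,-0.0013,0.0125,0,0,0],[0,-0.0013,0.025,0,0,0],[0,-0.0013,0.0375,0,0,0],[0,-0.0013,0.0538,0,0,0],[0,-0.0013,0.07,0,0,0],[0,-0.0013,0.0788,0,0,0],[0,-0.0013,0.0825,0,0,0],[0,-0.0013,0.0825,0,0,0]]}' > mv.in && python3 -m jog mv.in
echo '{"segments":[[0,0,0.0013,0,0,0],[0,0,0.0025,0,0,0],[0,0,0.0038,0,0,0],[0,0,0.0038,0,0,0]]}' > mv.in && python3 -m jog mv.in
```

```text
time: 15.1
eef_pos: [0.4918, -0.1557, 0.0853]
tool_rot: [-0.571, -3.088, 0.0]
contact_force: [-0.6, 0.7, -2.9]
finger_gap: 0.196
gripper_force: 79.1
time: 15.5
eef_pos: [0.4921, -0.1556, 0.0829]
tool_rot: [0.571, 3.089, 0.0]
contact_force: [-0.2, -0.0, -3.1]
finger_gap: 0.196
gripper_force: 79.1
```

To row units: 0.001 m / 0.8 = 0.0013, 0.0005 m / 0.8 = 0.0006.

```bash
echo '{"segments":[[0,0,0.0006,0,0,0],[0,0,0.0013,0,0,0],[0,0,0.0013,0,0,0]]}' > mv.in && python3 -m jog mv.in | grep -E 'eef|cont'; echo '{"segments":[[0,0,0.0006,0,0,0],[0,0,0.0013,0,0,0],[0,0,0.0013,0,0,0]]}' > mv.in && python3 -m jog mv.in| grep -E 'eef|cont'
```

```text
eef_pos: [0.492, -0.1557, 0.0818]
contact_force: [0.6, 0.4, -3.6]
eef_pos: [0.4921, -0.1557, 0.0817]
contact_force: [-5.0, 1.7, 10.2]
```

To row units: -0.0008 m / 0.8 = -0.001.

```bash
echo '{"segments":[[0,0,-0.001,0,0,0],[0,0,-0.001,0,0,0],[0,0,-0.001,0,0,0]]}' > mv.in && python3 -m jog mv.in | grep -E 'eef|cont'; echo '{"segments":[[0,0,0,0,0,0],[0,0,0,0,0,0],[0,0,0,0,0,0],[0,0,0,0,0,0],[0,0,0,0,0,0],[0,0,0,0,0,0],[0,0,0,0,0,0],[0,0,0,0,0,0]]}' > mv.in && python3 -m jog mv.in 1.0; echo '{"segments":[[0,0,-0.025,0,0,0],[0,0,-0.0625,0,0,0],[0,0,-0.1125,0,0,0],[0,0,-0.1625,0,0,0],[0,0,-0.1938,0,0,0],[0,0,-0.1938,0,0,0],[0,0,-0.1938,0,0,0]]}' > mv.in && python3 -m jog mv.in
python3 - <<'E'
from ring import *
im=imaging.camera("wrist")
c=im[80:280,200:440];cv2.imwrite("pics/w7.png",cv2.resize(c,None,fx=3,fy=3,interpolation=cv2.INTER_CUBIC)[:,:,::-1])
E
```

```text
eef_pos: [0.4922, -0.1557, 0.0818]
contact_force: [-1.2, 0.8, 2.7]
time: 17.2
eef_pos: [0.492, -0.1557, 0.0816]
tool_rot: [-0.571, -3.089, 0.0]
contact_force: [0.0, 0.7, 0.5]
finger_gap: 1.001
gripper_force: 0.0
time: 17.9
eef_pos: [0.4922, -0.1556, 0.2367]
tool_rot: [0.571, 3.088, 0.0]
contact_force: [-0.1, -0.4, -0.5]
finger_gap: 0.999
gripper_force: 0.0
```

View pics/w7.png

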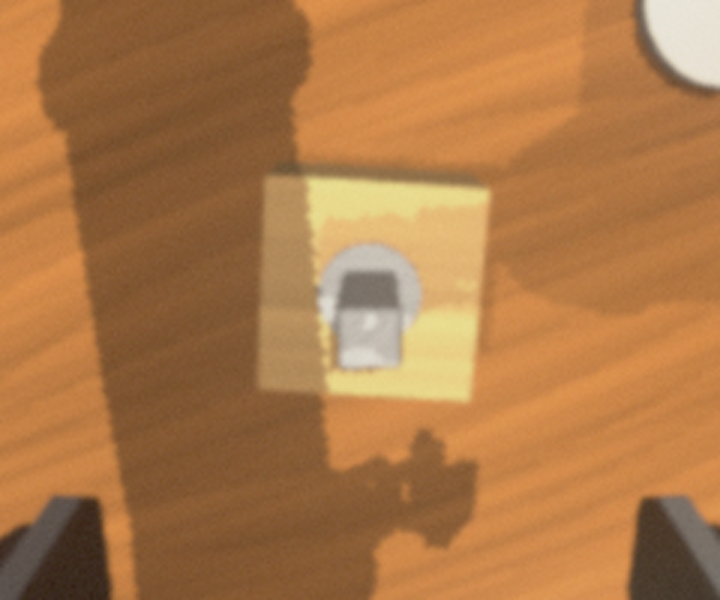

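The drift stands upright in the rest. Its collar centre is at crop (370,292), and the block's centre is at about (371,288). The gripper is clear, so I'm handing the job in.

```bash
python3 -c "
from workcell import job;print(job.job_done())"
```

```text
the job is handed in; nothing more can be done
None
```

I pushed the bush out of the bore, pressed the collar on the stop ring at about 9 N, stood the drift back in its rest and handed the job in at about 18 s; no verdict was returned, and I inferred the bush is in the tray from the clear bore rather than seeing it there.

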